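# Pry the service cover off a light-source box

## Task

On the optical measuring bench, pick up the L-shaped pry bar, slide its toe into the notch of the snap-fit cover (the box whose cover has a notch, not the one with the screwed lid) and rock the bar back, handle away from the cover, until the notched edge snaps up and stays up by itself. Do not touch the cover with the fingers. Then put the pry bar down in the aluminium tray and let go.

Things in the scene. Friction and masses are not known exactly. Their poses are not given: they have to be found in the camera images.
- pry_bar_centre (a point): Loose upright L-shaped pry bar, 0.12 kg: handle 14 (x) x 26 (y) x 105 mm tall, black above, steel below; flat steel toe, 4 mm thick, 26 wide, sticks out 20 mm in front of the handle at its foot. Point: handle axis, half-way up, 52.5 mm above the underside. x: the way the toe points; z: up. Grip across the 14 mm (fingers before and behind) so that it cannot pivot; finger tips 35 to 60 mm up.
- seat (a point): On a fixed white box with black top, 180 (x) x 120 x 40 mm: where the cover's lip sits when shut. 9 mm below it is the flat ledge (box top), bare for 60 mm in front (-x, towards the robot): the bar's heel stands there. Low black frame round the cover's other sides, up to 14 mm above the ledge. x points into the notch, z up. The twin box with a solid lid and four screws stays alone.
- cover_lip (a point): Mid lower front edge of the loose grey cover, at its notch; x into the notch. Cover 110 (x) x 84 mm, top 14 mm above ledge, plate 5 mm, 80 g, hollow below. Notch: 52 mm wide, 9 high, right on the ledge, open to -x. A sprung roller holds this edge with 8 N; raised 8 mm it springs to 14 and stays. Toe 20 mm in, handle at the edge, rock the bar back 25 to 35 degrees about its heel (rear foot edge).
- tray: Fixed open aluminium tray 130 (x) x 110 (y) x 18 mm tall, walls and floor 4 mm. Origin: centre of its underside, z up. The pry bar may stand or lie in it.

How it is judged (in metres and radians):
On the way:
1. the pry bar, rocked at least 7 degrees, presses on the cover and has raised its notched edge by 3 mm (contact force between pry_bar and cover above 0.5 N and distance between cover_lip and seat above 0.003 m and angle between pry_bar_centre's own z axis and vertical above 0.12 rad), for 0.02 s.
At the end, for the whole second after the job is handed in: The cover's notched edge stays at least 7 mm away from its seated place, at rest and with nothing holding it, and the pry bar rests in the tray, its middle over the tray, released and still (distance between cover_lip and seat above 0.007 m and linear speed of each of cover, pry_bar below 0.02 m/s and contact force between pry_bar and tray above 0.2 N and x of pry_bar_centre in the frame of tray between -0.065 and 0.065 m and y of pry_bar_centre in the frame of tray between -0.055 and 0.055 m); the robot touches nothing.
It fails at once if the fingers touch the cover with more than 1 N (contact force between the fingers and cover above 1 N).
It also fails if it takes over 54 s, if anything falls off the work surface, if the arm or the gripper's body presses on something with over 40 N, if the wrist force passes 120 N, or if a joint passes its speed limit or range.

## Robot

A 6-joint arm with a two-finger parallel gripper is mounted at the origin on the work surface. World frame = base frame: x ahead of the robot, y to its left, z up, the work surface at z = 0. Lengths are in m, angles in degrees, forces in N, time in s.
With the tool pointing down it reaches from about 0.3 to 0.75 m from the base axis. Payload 8.5 kg.
Tool frame: the origin (TCP) lies at the very end of the fingers, on their centre line; the grasp point (between the pads) lies 19 mm behind it; z points along the fingers, y is the direction in which the jaws open and shut (so a half turn about z gives the same grasp; the last joint's range is limited). The gripper opens to 85 mm and grips with 20 to 120 N. Pads are 22 mm wide; open, the fingers measure 114 mm over their backs; the gripper's body (76 mm by 85 mm) begins 54 mm behind the grasp point. The pads swing forward as they close: fully open they stand 13 mm farther back than shut.
Start: joints at [-84.987, 21.807, 74.336, -0, 83.858, -12.336], TCP at [0.164, -0.525, 0.231] pointing down, gripper open.
Joint ranges: [-178.18, 178.18], [-50.72, 133.34], [12.68, 142.11], [-81.47, 261.47], [9.98, 163.14], [-165.26, 165.26]. Speed limits (degrees/s): [136.94, 136.94, 180, 180, 180, 180].

## Interface

Orientations are given as a 3x3 rotation matrix whose columns are the frame's x, y, z axes.
In Python, from rig import env, vision, close_job, spotter gives the robot as it stands. The module is installed in compiled form; this text tells all that it offers.
- The arm moves only by the tool jog_arm, never from a script. Its argument "plan" is a list that holds one entry, the list of rows, each a list of 6 numbers: the shift along the tool's x, y, z in units of 40 mm (1.0 is 40 mm), then the turn, a rotation vector about the tool's x, y, z in units of 0.15 rad (1.0 is 0.15 rad). A call has 1 to 10 rows; each row shifts and turns the commanded pose from where the row before left it, along the tool's axes as they then stand; what a row does not reach is not made up. A row lasts 1/10 s, in which the tool goes at most 50 mm and 8.59 degrees, less where a joint would pass 70% of its speed; a pose out of reach is approached as far as the arm can. A call with a number of a shift or a turn outside -1 to 1 is refused whole. A call with a gripper value outside its range is refused whole. "grip" is the opening, from -1 (shut) to 1 (fully open), set as the call begins (left out, the last holds). The fingers move at their own pace and stop on an object; "squeeze" is the grip in N (left out, the last holds). Time passes only in rows, so rows that do not move let the fingers close. It gives the time, the measured TCP pose, the force and the opening at its end, in the units of the state.
- env.observe(): the state, without advancing time (a new reading comes with each control period).
- vision.get_image(name): name is "scene" or "top"; returns (picture, depth): 420x560x3 uint8, red, green, blue; 420x560 float32, m along the optical axis (not along the pixel's ray), 0 where there is no reading.
- vision.camera_info(name): a dict with "fx", "fy", "cx", "cy" (pixels), "k1" (the pictures are not rectified: a ray, as slopes to the right and down, at radius r is drawn at 1 + k1 r^2 times it, then the intrinsics apply), "rvec" (rotation vector, rad) and "tvec" (3), from world to camera coordinates, as OpenCV has them. Camera axes: x right, y down, z forward; pixel columns grow to the right and rows downward; lengths in m; the calibration is good to about 2 mm. A picture is of the moment at which its call begins. camera_info takes no time and is no camera call.
- close_job(): hands the job in, once; it reports no verdict.
Trained networks look in the newest picture that a camera, given by its name, has taken for a name from the list of things; names that differ only in an ending like _2 or _b are one class to them, and where a whole thing is asked for, a point or a joint stands for the part that bears it (a point fixed in the world has none). Each returns a list of dicts, best first, with "score" (0 to 1); they miss things now and then, are a little off and sometimes report something else, mostly with a low value. They report only what shows in the picture. A call takes as long as a camera call.
- spotter.trace(camera, query): "pixels" (420x560 bool, what is visible of it) and "rect" ([left, top, right, bottom] in pixels, round what is visible of it).
The state is a dict: "time_s": time; "q": joint angles; "qvel": joint speeds; "joint_efforts": joint torques, N m; "position": TCP position; "tool_rot": TCP orientation; "ft_force": force on the tool from outside, world axes, zero at the start; "wrist_torque": the same for the moment, N m; "grip_width": finger opening in m.
Only numpy, scipy, OpenCV 4.12 (cv2) and the standard library are available. Lean on these libraries where they do the work, as an engineer would, in place of code of your own. Each camera call takes 0.05 s, during which the arm holds its last target.

## Working session

There is one attempt and no reset: what is moved stays moved. The work goes in short steps, Python scripts to look and compute and a tool call to move; the robot and the scene stay as the last step left them, time stands still between calls to the robot, and variables do not carry over. Pictures are saved under pics/ and viewed, and the job is handed in when it is done.

Besides the shell and the picture viewer there is one more tool, called after "Emit:" as name(argument=value, ...), one argument or row to a line, values as JSON. jog_arm: Moves the arm, as the interface text tells. Its arguments: {"type":"object","properties":{"plan":{"type":"array"},"grip":{"type":"number"},"squeeze":{"type":"number"}},"required":["plan"]}

```bash
mkdir -p pics; cat > h.py <<'E'
import numpy as np,cv2
from rig import env,vision,close_job,spotter
def cam(n):
    c=vision.camera_info(n);R=cv2.Rodrigues(np.array(c['rvec'],float))[0];t=np.array(c['tvec'],float).ravel();return c,R,t
def unproj(n,uv,d):
    c,R,t=cam(n);uv=np.atleast_2d(np.array(uv,float));
    K=np.array([[c['fx'],0,c['cx']],[0,c['fy'],c['cy']],[0,0,1.]])
    p=cv2.undistortPoints(uv.reshape(-1,1,2),K,np.array([c['k1'],0,0,0.]))[:,0]
    d=np.atleast_1d(d)
    P=np.c_[p*d[:,None],d]
    return (P-t)@R
def ray_z(n,uv,z):
    c,R,t=cam(n); a=unproj(n,uv,np.ones(len(np.atleast_2d(uv))));o=-R.T@t
    d=a-o; s=(z-o[2])/d[:,2]; return o+d*s[:,None]
E
python3 - <<'E'
from h import *
for n in('scene','top'):
    im,d=vision.get_image(n);cv2.imwrite(f'pics/{n}0.png',im[:,:,::-1]);np.save(f'pics/{n}0.npy',d)
    c,R,t=cam(n);print(n,c,-R.T@t)
    for q in('pry_bar_centre','seat','cover_lip','tray'):
        r=spotter.trace(n,q)
        print(q,[(round(x['score'],2),x['rect'],int(x['pixels'].sum())) for x in r])
        for i,x in enumerate(r[:3]): np.save(f'pics/m_{n}_{q}_{i}.npy',x['pixels'])
print(env.observe())
E
```

```text
scene {'fx': 410.83934194195194, 'fy': 410.83934194195194, 'cx': 286.2380741726677, 'cy': 209.0037002716743, 'k1': -0.12445045207954651, 'rvec': array([ 1.9133679 ,  1.38727865, -0.64405531]), 'tvec': array([-0.15466956, -0.25812007,  1.20090576])} [ 1.07725587 -0.18721586  0.58068348]
pry_bar_centre [(0.55, [113.6, 195.3, 141.4, 244.8], 686)]
seat [(0.87, [303.8, 212.1, 417.1, 312.6], 3961)]
cover_lip [(0.77, [329.8, 225.3, 407.5, 288.8], 2408)]
tray [(0.55, [358.7, 164.5, 426.5, 210.0], 2140)]
top {'fx': 414.4002623608335, 'fy': 414.4002623608335, 'cx': 288.4480122583284, 'cy': 212.14106129135314, 'k1': 0.0024737647821948586, 'rvec': array([ 2.20389583, -2.16282227,  0.12032043]), 'tvec': array([-0.01374297,  0.51012449,  0.85372833])} [0.43008384 0.01150432 0.89675162]
pry_bar_centre [(0.87, [421.7, 249.8, 450.6, 264.1], 295)]
seat [(0.96, [207.4, 111.5, 282.7, 206.4], 2798)]
cover_lip [(0.75, [213.1, 113.9, 265.0, 174.9], 2145)]
tray [(0.97, [125.6, 217.6, 182.1, 283.8], 3415), (0.6, [206.0, 109.2, 283.4, 205.8], 2959)]
{'time_s': 0.5, 'q': array([-8.49877717e+01,  2.18081471e+01,  7.43372306e+01,  9.31125284e-04,
        8.38594420e+01, -1.23360751e+01]), 'qvel': array([-0.03466465, -0.07394024, -0.0607645 , -0.10817826, -0.07525447,
       -0.07505204]), 'joint_efforts': array([-1.97023444e-03, -4.48036659e+01, -2.31334484e+01, -2.27342030e-04,
        8.06881126e-04,  1.33812603e-05]), 'position': array([ 0.16399512, -0.5249481 ,  0.23129958]), 'tool_rot': array([[ 9.54510276e-01,  2.98178023e-01,  8.74687981e-06],
       [ 2.98178021e-01, -9.54510273e-01,  8.52085182e-05],
       [ 3.37562941e-05, -7.87242789e-05, -9.99999996e-01]]), 'ft_force': array([ 0.13691962, -0.95971968, -0.44354777]), 'wrist_torque': array([ 0.04111787, -0.02230075, -0.0033011 ]), 'grip_width': 0.08514311883787909}
```

View pics/scene0.png

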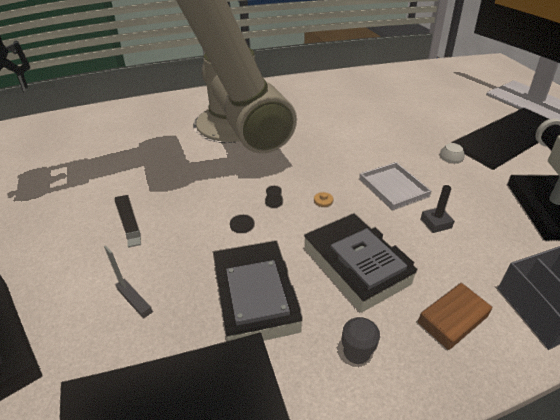

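View pics/top0.png

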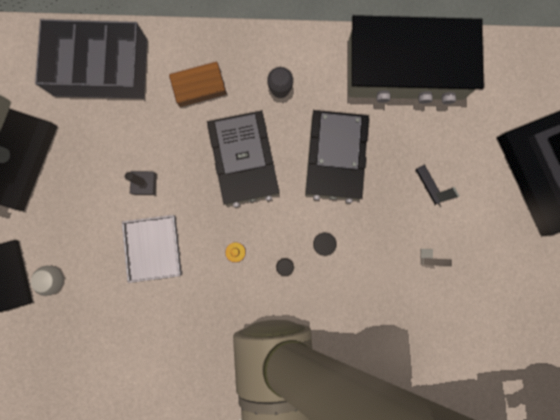

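```bash
python3 - <<'E'
import cv2,numpy as np
a=cv2.imread('pics/scene0.png');b=cv2.imread('pics/top0.png')
f=lambda i,x,y,w,h,s:cv2.resize(i[y:y+h,x:x+w],None,fx=s,fy=s,interpolation=cv2.INTER_CUBIC)
A=f(a,95,180,65,75,6);B=f(b,405,235,65,50,6)
C=f(b,200,105,90,105,4);D=f(a,300,205,120,105,3)
def st(x,y):
    h=max(x.shape[0],y.shape[0]);p=lambda i:cv2.copyMakeBorder(i,0,h-i.shape[0],0,4,0);return np.hstack([p(x),p(y)])
cv2.imwrite('pics/z1.png',st(A,B));cv2.imwrite('pics/z2.png',st(C,D))
E
python3 - <<'E'
import sys;sys.path.insert(0,'.')
import os;os.chdir('.')
from h import *
for n in('scene','top'):
    d=np.load(f'pics/{n}0.npy')
    for q in('pry_bar_centre','seat','cover_lip','tray'):
        m=np.load(f'pics/m_{n}_{q}_0.npy');v,u=np.nonzero(m);dd=d[v,u];k=dd>0
        P=unproj(n,np.c_[u,v][k],dd[k])
        print(n,q,P.shape,np.median(P,0).round(4),np.percentile(P,[2,50,98],axis=0).round(3).tolist())
E
```

```text
scene pry_bar_centre (683, 3) [ 0.4207 -0.3014  0.0559] [[0.41, -0.314, 0.003], [0.421, -0.301, 0.056], [0.438, -0.289, 0.105]]
scene seat (3945, 3) [0.6504 0.0655 0.0407] [[0.537, 0.023, 0.004], [0.65, 0.065, 0.041], [0.725, 0.166, 0.054]]
scene cover_lip (2391, 3) [0.6587 0.1002 0.0545] [[0.596, 0.056, 0.045], [0.659, 0.1, 0.054], [0.71, 0.147, 0.057]]
scene tray (2136, 3) [0.4348 0.286  0.0045] [[0.366, 0.225, -0.001], [0.435, 0.286, 0.005], [0.503, 0.345, 0.018]]
top pry_bar_centre (295, 3) [ 0.4159 -0.2971  0.0375] [[0.407, -0.316, 0.001], [0.416, -0.297, 0.037], [0.438, -0.29, 0.107]]
top seat (2789, 3) [0.5804 0.0842 0.0401] [[0.527, 0.026, 0.023], [0.58, 0.084, 0.04], [0.71, 0.162, 0.053]]
top cover_lip (2138, 3) [0.649  0.1009 0.0533] [[0.592, 0.055, 0.041], [0.649, 0.101, 0.053], [0.702, 0.146, 0.056]]
top tray (3407, 3) [0.4288 0.2865 0.004 ] [[0.365, 0.227, 0.0], [0.429, 0.286, 0.004], [0.493, 0.342, 0.019]]
```

View pics/z1.png

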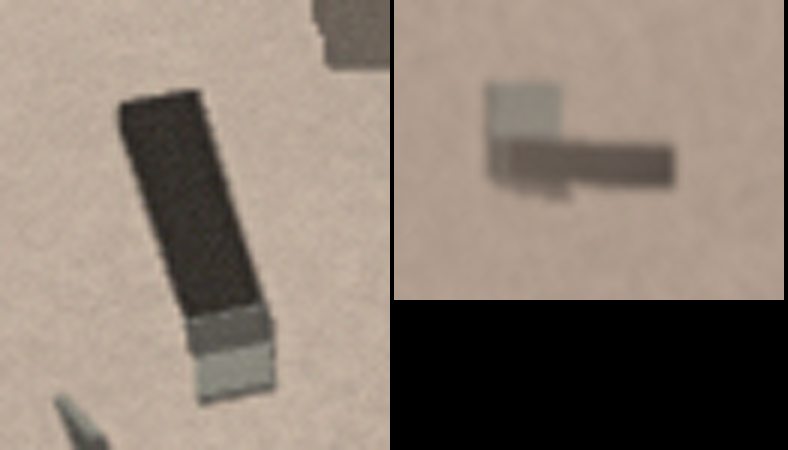

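View pics/z2.png

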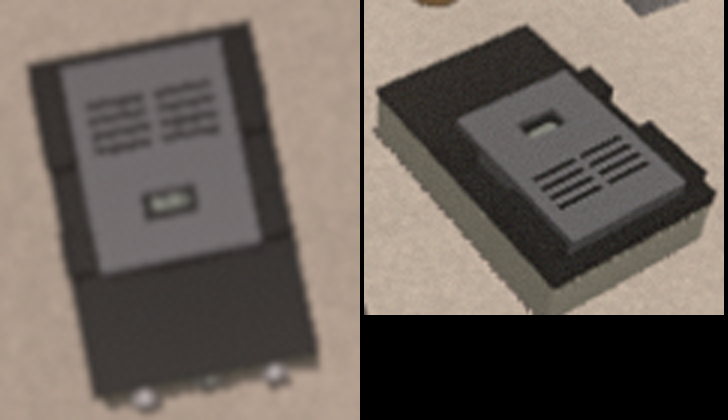

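```bash
cat > m1.py <<'E'
from h import *
def zp(x,y,ox,oy,s): return [ox+(x+.5)/s-.5, oy+(y+.5)/s-.5]
S=lambda x,y:zp(x,y,95,180,6)
T=lambda x,y:zp(x-394,y,405,235,6)
def pr(l,P):print(l,P.round(4).tolist(), 'yaw of left-right edge', np.degrees(np.arctan2(*(P[1]-P[0])[[1,0]])).round(1))
pr('scene toe tip top z4',ray_z('scene',[S(197,388+0),S(274,376)],0.004))
pr('scene toe tip bottom z0',ray_z('scene',[S(199,404),S(275,390)],0.0))
pr('scene toe root z4',ray_z('scene',[S(192,356),S(272,342)],0.004))
pr('scene handle top front z105',ray_z('scene',[S(123,106),S(202,93)],0.105))
pr('top toe tip z4',ray_z('top',[T(487,82),T(561,82)],0.004))
pr('top toe root z4',ray_z('top',[T(489,138),T(562,137)],0.004))
pr('top heel z0',ray_z('top',[T(489,180),T(562,180)],0.0))
pr('top handle top right edge',ray_z('top',[T(674,146),T(674,187)],0.105))
for n,q,z in(('top','cover_lip',.054),('scene','cover_lip',.054),('top','tray',.018),('scene','tray',.018),('top','seat',.04),('top','pry_bar_centre',0.),):
    m=np.load(f'pics/m_{n}_{q}_0.npy');d=np.load(f'pics/{n}0.npy');v,u=np.nonzero(m)
    P=ray_z(n,np.c_[u,v],z);
    if q=='cover_lip':
        Q=unproj(n,np.c_[u,v],d[v,u]);P=P[abs(Q[:,2]-.054)<.006]
    r=cv2.minAreaRect((P[:,:2]*1000).astype(np.float32));print(n,q,r,cv2.boxPoints(r).round(1).tolist())
E
python3 m1.py
```

```text
scene toe tip top z4 [[0.436, -0.3149, 0.004], [0.4382, -0.2892, 0.004]] yaw of left-right edge 85.2
scene toe tip bottom z0 [[0.4396, -0.3154, 0.0], [0.4407, -0.2899, 0.0]] yaw of left-right edge 87.5
scene toe root z4 [[0.4196, -0.3162, 0.004], [0.4211, -0.289, 0.004]] yaw of left-right edge 86.9
scene handle top front z105 [[0.4106, -0.3125, 0.105], [0.412, -0.2876, 0.105]] yaw of left-right edge 86.8
top toe tip z4 [[0.4394, -0.2902, 0.004], [0.4399, -0.317, 0.004]] yaw of left-right edge -89.0
top toe root z4 [[0.4194, -0.2906, 0.004], [0.4202, -0.317, 0.004]] yaw of left-right edge -88.2
top heel z0 [[0.4043, -0.2918, 0.0], [0.4047, -0.3183, 0.0]] yaw of left-right edge -89.0
top handle top right edge [[0.4191, -0.3158, 0.105], [0.4061, -0.3155, 0.105]] yaw of left-right edge 178.9
top cover_lip ((647.5867309570312, 99.627685546875), (110.71549224853516, 88.34088897705078), 12.743734359741211) [[583.7999877929688, 130.5], [603.2999877929688, 44.29999923706055], [711.2999877929688, 68.80000305175781], [691.7999877929688, 154.89999389648438]]
scene cover_lip ((652.2717895507812, 
[... 569 characters left out ...]
132.8355712890625), 7.681594371795654) [[358.8999938964844, 334.20001220703125], [376.6000061035156, 202.5], [525.5999755859375, 222.60000610351562], [507.8999938964844, 354.29998779296875]]
top seat ((619.0885009765625, 93.74462890625), (191.96339416503906, 120.90567779541016), 13.300042152404785) [[511.79998779296875, 130.5], [539.5999755859375, 12.800000190734863], [726.4000244140625, 57.0], [698.5999755859375, 174.6999969482422]]
top pry_bar_centre ((420.5909729003906, -325.9569091796875), (66.66203308105469, 33.76945114135742), 86.08472442626953) [[401.5, -358.1000061035156], [435.20001220703125, -360.3999938964844], [439.70001220703125, -293.8999938964844], [406.0, -291.6000061035156]]
```

```bash
cat > m2.py <<'E'
from h import *
def zp(x,y,ox,oy,s): return [ox+(x+.5)/s-.5, oy+(y+.5)/s-.5]
C=lambda x,y:zp(x,y,200,105,4)
D=lambda x,y:zp(x-364,y,300,205,3)
def an(l,n,c,z=.054):
    P=ray_z(n,c,z)[:,:2]; # FL(y+),FR(y-),BR,BL
    y=P[0]-P[1]+P[3]-P[2];x=P[3]-P[0]+P[2]-P[1]
    print(l,P.round(4).tolist(),'front mid',((P[0]+P[1])/2).round(4),'cen',P.mean(0).round(4),'yaw',np.degrees([np.arctan2(x[1],x[0]),np.arctan2(-y[0],y[1])]).round(2),'w,l',np.linalg.norm(y)/2,np.linalg.norm(x)/2)
an('top','top',[C(100,272),C(262,241),C(218,38),C(60,70)])
an('scene','scene',[D(572,70),D(458,122),D(573,247),D(685,182)])
an('box top','top',[C(97,396),C(318,352),C(248,22),C(28,66)],.04)
P=ray_z('top',[C(100,272),C(262,241)],.054)
d=np.load('pics/top0.npy')
# ledge/box height
for p in [(200+200/4,105+310/4),(200+150/4,105+330/4),(200+130/4,105+240/4)]:
    u,v=map(int,p);print(unproj('top',[[u,v]],[np.median(d[v-3:v+4,u-3:u+4])]).round(4))
E
python3 m2.py
```

```text
top [[0.5864, 0.129], [0.6044, 0.0462], [0.7112, 0.0716], [0.6921, 0.153]] front mid [0.5954 0.0876] cen [0.6485 0.1   ] yaw [13.1  12.71] w,l 0.08413666580100235 0.10907778217647238
scene [[0.5891, 0.1349], [0.6086, 0.049], [0.7167, 0.0716], [0.695, 0.1545]] front mid [0.5988 0.0919] cen [0.6523 0.1025] yaw [11.16 13.74] w,l 0.08689171027701006 0.10907131559404512
box top [[0.5239, 0.1304], [0.5492, 0.0163], [0.7249, 0.0569], [0.6982, 0.1723]] front mid [0.5365 0.0734] cen [0.6241 0.094 ] yaw [13.26 12.79] w,l 0.11761938624704762 0.1798093247066136
[[0.5704 0.0775 0.0397]]
[[0.5593 0.1043 0.0397]]
[[0.6027 0.1144 0.0535]]
```

Emit:
jog_arm(
  plan=[
    [[0,0,0,0,0,-0.927],[0,0,0,0,0,-0.927],[0,0,0,0,0,-0.927],[0,0,0,0,0,-0.927],[0,0,0,0,0,-0.927],[0,0,0,0,0,-0.927],[0,0,0,0,0,-0.927],[0,0,0,0,0,-0.927],[0,0,0,0,0,-0.927],[0,0,0,0,0,0]],
  ],
  grip=1,
)

```text
time_s: 1.5
position: [0.164, -0.525, 0.2313]
tool_rot: [[0.015, 1.0, 0.0], [1.0, -0.015, 0.0], [0.0, 0.0, -1.0]]
ft_force: [0.2, -0.6, -0.5]
grip_width: 0.0855
```

```bash
cat >> h.py <<'E'
def R_(yaw,tilt=0):
    # tool y along yaw (bar x), z down, then tilt back by tilt deg about bar -y axis (handle top moves to -x)
    c,s=np.cos(np.radians(yaw)),np.sin(np.radians(yaw))
    f=np.array([c,s,0]);l=np.array([-s,c,0])
    R=np.c_[l,f,[0,0,-1.]]
    return cv2.Rodrigues(-l*np.radians(tilt))[0]@R
def delta(pos,R):
    o=env.observe();R0=np.array(o['tool_rot']);p=np.array(o['position'])
    print('t',round(o['time_s'],2),'now',p.round(4),'w',round(o['grip_width'],4),'q',np.round(o['q'],1),'F',o['ft_force'].round(2))
    d=R0.T@(np.array(pos)-p)/.04; r=cv2.Rodrigues(R0.T@R)[0].ravel()/.15
    print('shift units',d.round(3),'turn units',r.round(3))
E
python3 - <<'E'
from h import *
delta([.412,-.303,.20],R_(-1)); delta([.412,-.303,.045],R_(-1))
E
```

```text
t 1.5 now [ 0.164  -0.525   0.2313] w 0.0855 q [-85.   21.8  74.3   0.   83.9 -84.1] F [ 0.24 -0.62 -0.48]
shift units [5.643 6.114 0.783] turn units [ 0.    -0.     0.014]
t 1.5 now [ 0.164  -0.525   0.2313] w 0.0855 q [-85.   21.8  74.3   0.   83.9 -84.1] F [ 0.24 -0.62 -0.48]
shift units [5.643 6.114 4.658] turn units [ 0.    -0.     0.014]
```

Emit:
jog_arm(
  plan=[
    [[0.627,0.679,0.087,0,0,0],[0.627,0.679,0.087,0,0,0],[0.627,0.679,0.087,0,0,0],[0.627,0.679,0.087,0,0,0],[0.627,0.679,0.087,0,0,0],[0.627,0.679,0.087,0,0,0],[0.627,0.679,0.087,0,0,0],[0.627,0.679,0.087,0,0,0],[0.627,0.679,0.087,0,0,0],[0,0,0,0,0,0]],
  ],
)

```text
time_s: 2.5
position: [0.4143, -0.3006, 0.1997]
tool_rot: [[0.016, 1.0, 0.0], [1.0, -0.016, 0.001], [0.001, 0.0, -1.0]]
ft_force: [-1.5, -0.8, -0.3]
grip_width: 0.0852
```

```bash
python3 - <<'E'
from h import *
delta([.412,-.303,.045],R_(-1))
ims=[]
for n,(x,y,w,h) in(('scene',(60,110,140,150)),('top',(370,200,140,110))):
    im,d=vision.get_image(n);ims.append(cv2.resize(im[y:y+h,x:x+w,::-1],(390,400),interpolation=cv2.INTER_CUBIC))
cv2.imwrite('pics/a1.png',np.hstack(ims))
E
```

```text
t 2.5 now [ 0.4143 -0.3006  0.1997] w 0.0852 q [-49.3  19.5  83.4   0.   77.1 -48.3] F [-1.53 -0.77 -0.35]
shift units [-0.066 -0.056  3.867] turn units [ 0.001 -0.007  0.007]
```

View pics/a1.png

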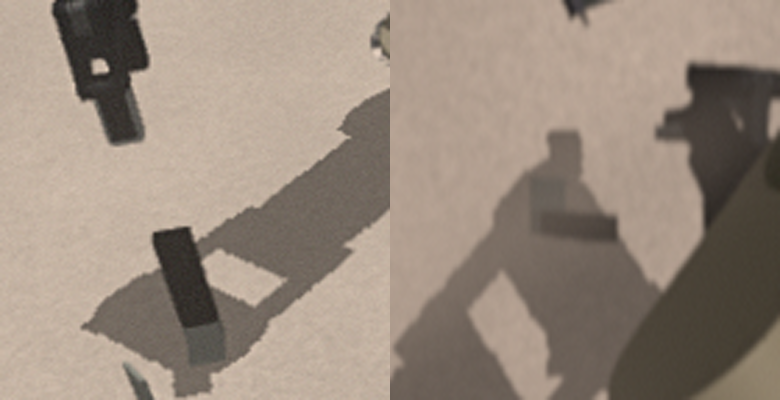

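Emit:
jog_arm(
  plan=[
    [[0,0,0.6,0,0,0],[0,0,0.6,0,0,0],[0,0,0.6,0,0,0],[0,0,0.6,0,0,0],[0,0,0,0,0,0],[0,0,0,0,0,0]],
  ],
)

```text
time_s: 3.2
position: [0.4118, -0.3042, 0.1046]
tool_rot: [[0.019, 1.0, 0.0], [1.0, -0.019, -0.0], [-0.0, 0.0, -1.0]]
ft_force: [0.2, -0.3, 0.1]
grip_width: 0.0855
```

```bash
python3 - <<'E'
from h import *
delta([.412,-.303,.045],R_(-1))
ims=[]
for n,(x,y,w,h) in(('scene',(60,110,140,150)),('top',(370,200,140,110))):
    im,d=vision.get_image(n);ims.append(cv2.resize(im[y:y+h,x:x+w,::-1],(390,400),interpolation=cv2.INTER_CUBIC))
cv2.imwrite('pics/a2.png',np.hstack(ims))
E
```

```text
t 3.2 now [ 0.4118 -0.3042  0.1046] w 0.0855 q [-49.7  25.7  91.4  -0.   62.8 -48.6] F [ 0.24 -0.29  0.05]
shift units [0.031 0.004 1.49 ] turn units [ 0.001  0.002 -0.009]
```

View pics/a2.png

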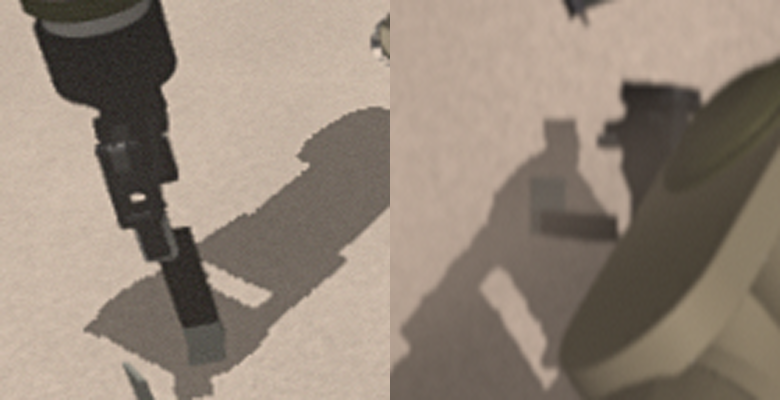

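Emit:
jog_arm(
  plan=[
    [[0.01,0,0.5,0,0,0],[0.01,0,0.5,0,0,0],[0.01,0,0.49,0,0,0],[0,0,0,0,0,0],[0,0,0,0,0,0]],
  ],
)

```text
time_s: 3.8
position: [0.4125, -0.3027, 0.0455]
tool_rot: [[0.017, 1.0, 0.001], [1.0, -0.017, -0.001], [-0.001, 0.001, -1.0]]
ft_force: [-0.3, 0.8, -0.0]
grip_width: 0.0854
```

Emit:
jog_arm(
  plan=[
    [[0,0,0,0,0,0],[0,0,0,0,0,0],[0,0,0,0,0,0],[0,0,0,0,0,0],[0,0,0,0,0,0],[0,0,0,0,0,0],[0,0,0,0,0,0],[0,0,0,0,0,0]],
  ],
  grip=-1,
  squeeze=80,
)

```text
time_s: 4.6
position: [0.4121, -0.3022, 0.0446]
tool_rot: [[0.016, 1.0, -0.0], [1.0, -0.016, -0.0], [-0.0, -0.0, -1.0]]
ft_force: [-1.5, 0.4, 4.6]
grip_width: 0.0131
```

```bash
python3 - <<'E'
from h import *
delta([.412,-.303,.045],R_(-1))
ims=[]
for n,(x,y,w,h) in(('scene',(60,110,140,150)),('top',(370,200,140,110))):
    im,d=vision.get_image(n);ims.append(cv2.resize(im[y:y+h,x:x+w,::-1],(390,400),interpolation=cv2.INTER_CUBIC))
cv2.imwrite('pics/a3.png',np.hstack(ims))
E
```

```text
t 4.6 now [ 0.4121 -0.3022  0.0446] w 0.0131 q [-49.5  30.7  95.3  -0.   53.9 -48.6] F [-1.51  0.44  4.58]
shift units [-0.021 -0.002 -0.01 ] turn units [-0.     0.001  0.006]
```

View pics/a3.png

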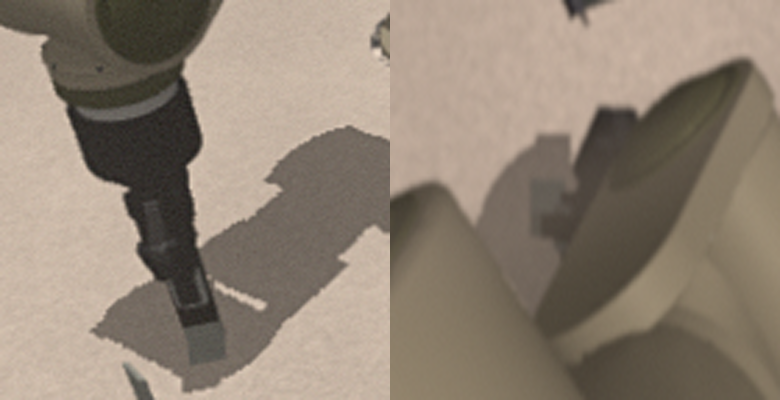

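Emit:
jog_arm(
  plan=[
    [[0,0,-0.4,0,0,0],[0,0,-0.7,0,0,0],[0,0,-0.7,0,0,-0.4],[0,0,-0.7,0,0,-0.4],[0,0,-0.7,0,0,-0.4],[0,0,-0.7,0,0,-0.43],[0,0,0,0,0,0]],
  ],
)

```text
time_s: 5.4
position: [0.4131, -0.303, 0.2034]
tool_rot: [[-0.227, 0.974, 0.004], [0.974, 0.227, -0.005], [-0.006, 0.003, -1.0]]
ft_force: [-0.8, 0.2, -1.3]
grip_width: 0.0133
```

```bash
python3 - <<'E'
from h import *
delta([.5453,.0758,.20],R_(13))
E
```

```text
t 5.4 now [ 0.4131 -0.303   0.2034] w 0.0133 q [-49.5  19.2  83.3   0.   77.2 -62.7] F [-0.76  0.17 -1.32]
shift units [8.471 5.371 0.056] turn units [0.021 0.037 0.017]
```

Emit:
jog_arm(
  plan=[
    [[0.706,0.447,0,0,0,0],[0.706,0.447,0,0,0,0],[0.706,0.447,0,0,0,0],[0.706,0.447,0,0,0,0],[0.706,0.447,0,0,0,0],[0.706,0.447,0,0,0,0],[0.706,0.447,0,0,0,0],[0.706,0.447,0,0,0,0],[0.706,0.447,0,0,0,0],[0.706,0.447,0,0,0,0]],
  ],
)

```text
time_s: 6.4
position: [0.5225, 0.0149, 0.1991]
tool_rot: [[-0.225, 0.974, -0.002], [0.974, 0.225, 0.001], [0.001, -0.002, -1.0]]
ft_force: [-0.2, -0.2, -1.0]
grip_width: 0.0131
```

Emit:
jog_arm(
  plan=[
    [[0.706,0.447,0,0,0,0],[0.706,0.447,0,0,0,0],[0,0,0,0,0,0],[0,0,0,0,0,0],[0,0,0,0,0,0]],
  ],
)

```text
time_s: 6.9
position: [0.5442, 0.0758, 0.1997]
tool_rot: [[-0.225, 0.974, -0.001], [0.974, 0.225, -0.0], [0.0, -0.001, -1.0]]
ft_force: [0.0, -0.3, -1.4]
grip_width: 0.0131
```

```bash
python3 - <<'E'
from h import *
delta([.5453,.0758,.12],R_(13))
ims=[]
for n,(x,y,w,h) in(('scene',(270,100,180,210)),('top',(180,80,160,170))):
    im,d=vision.get_image(n);np.save(f'pics/b_{n}.npy',d);cv2.imwrite(f'pics/b_{n}.png',im[:,:,::-1]);ims.append(cv2.resize(im[y:y+h,x:x+w,::-1],(390,440),interpolation=cv2.INTER_CUBIC))
cv2.imwrite('pics/b1.png',np.hstack(ims))
E
```

```text
t 6.9 now [0.5442 0.0758 0.1997] w 0.0131 q [ -4.4  23.2  77.5  -0.   79.3 -17.4] F [ 0.   -0.26 -1.36]
shift units [-0.007  0.028  1.992] turn units [-0.009 -0.002  0.001]
```

View pics/b1.png

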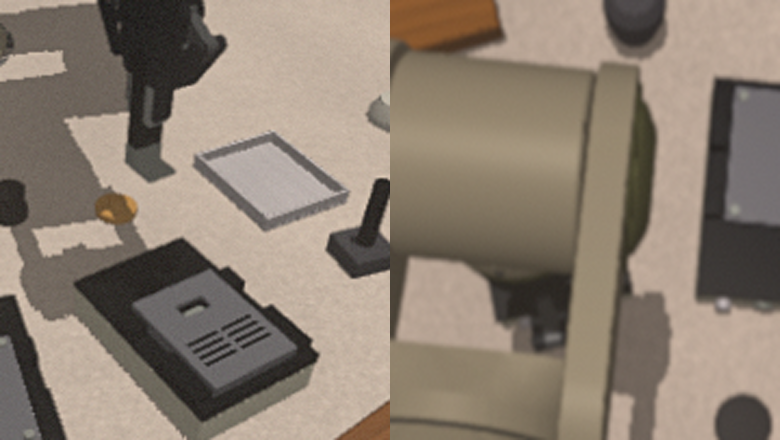

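Emit:
jog_arm(
  plan=[
    [[0,0.007,0.6,0,0,0],[0,0.007,0.6,0,0,0],[0,0.007,0.6,0,0,0],[0,0.007,0.6,0,0,0],[0,0,0.1,0,0,0],[0,0,0,0,0,0],[0,0,0,0,0,0]],
  ],
)

```text
time_s: 7.7
position: [0.5463, 0.0764, 0.1016]
tool_rot: [[-0.226, 0.974, 0.002], [0.974, 0.226, -0.0], [-0.001, 0.002, -1.0]]
ft_force: [0.2, -0.4, -0.9]
grip_width: 0.0133
```

```bash
python3 - <<'E'
from h import *
delta([.5453,.0758,.0866],R_(13))
im,d=vision.get_image('scene');np.save('pics/c.npy',d);cv2.imwrite('pics/c.png',im[:,:,::-1])
x,y,w,h=290,150,130,130
cv2.imwrite('pics/c1.png',cv2.resize(im[y:y+h,x:x+w,::-1],None,fx=4.5,fy=4.5,interpolation=cv2.INTER_CUBIC))
E
```

```text
t 7.7 now [0.5463 0.0764 0.1016] w 0.0133 q [ -4.3  29.2  85.4   0.   65.3 -17.4] F [ 0.25 -0.36 -0.87]
shift units [-0.01  -0.029  0.376] turn units [0.013 0.004 0.004]
```

View pics/c1.png

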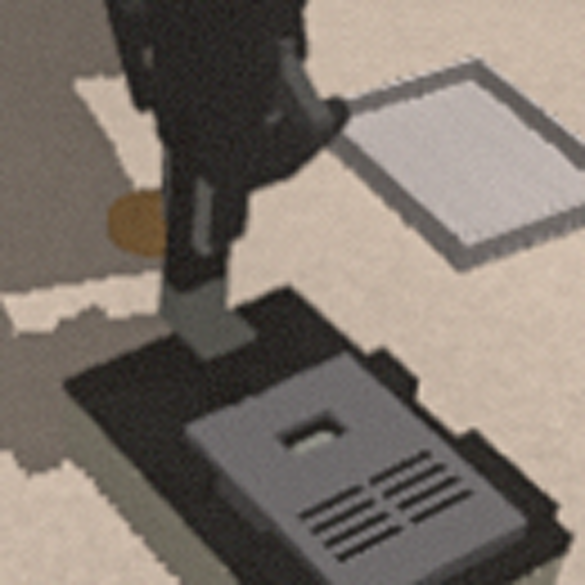

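```bash
python3 - <<'E'
from h import *
z=lambda x,y:[290+(x+.5)/4.5-.5,150+(y+.5)/4.5-.5]
def f(P,l):
    P=P[:,:2];m=P.mean(0);e=P[1]-P[0];print(l,P.round(4).tolist(),m.round(4),'yaw',np.degrees(np.arctan2(-e[0],e[1])).round(1),np.linalg.norm(e));return m
t=f(ray_z('scene',[z(206,356),z(257,335)],.061),'tip top')
t2=f(ray_z('scene',[z(207,361),z(258,340)],.057),'tip bot')
c=f(ray_z('scene',[z(187,432),z(345,353)],.054),'cov')
a=np.radians(13);u=np.array([np.cos(a),np.sin(a)]);v=np.array([-u[1],u[0]])
for q in(t,t2):
  print('tip->lip',(c-q)@u,(c-q)@v)
p=np.array([.5463,.0764]);print('expected tip',p+.027*u,'tip->lip by FK + my lip',((np.array([.596,.0875])-p)@u-.027),(np.array([.596,.0875])-p)@v)
E
```

```text
tip top [[0.5776, 0.0703], [0.5725, 0.0956]] [0.575  0.0829] yaw 11.4 0.025842277677378817
tip bot [[0.5767, 0.0714], [0.5716, 0.0969]] [0.5741 0.0842] yaw 11.3 0.025944348225106672
cov [[0.6094, 0.049], [0.5876, 0.1299]] [0.5985 0.0895] yaw 15.1 0.08386453395856358
tip->lip 0.02431178848184511 0.0010976319900490852
tip->lip 0.024930049997043256 -0.00031025416702065364
expected tip [0.57260799 0.08247368] tip->lip by FK + my lip 0.02392314892304306 -0.00036455968177397276
```

Emit:
jog_arm(
  plan=[
    [[0,0,0.19,0,0,0],[0,0,0.18,0,0,0],[0,0,0,0,0,0],[0,0,0,0,0,0]],
  ],
)

```text
time_s: 8.15
position: [0.5456, 0.0768, 0.0854]
tool_rot: [[-0.226, 0.974, -0.001], [0.974, 0.226, 0.0], [0.0, -0.001, -1.0]]
ft_force: [0.8, 0.5, -0.7]
grip_width: 0.0132
```

Emit:
jog_arm(
  plan=[
    [[0,0.2,0,0,0,0],[0,0.2,0,0,0,0],[0,0.2,0,0,0,0],[0,0.2,0,0,0,0],[0,0.1,0,0,0,0],[0,0,0,0,0,0],[0,0,0,0,0,0]],
  ],
)

```text
time_s: 8.85
position: [0.5806, 0.0849, 0.0855]
tool_rot: [[-0.226, 0.974, -0.0], [0.974, 0.226, 0.0], [0.0, -0.0, -1.0]]
ft_force: [0.1, -0.3, -1.3]
grip_width: 0.0131
```

```bash
python3 - <<'E'
from h import *
delta([.5892,.0859,.0860],R_(13))
im,d=vision.get_image('scene')
x,y,w,h=290,150,130,130
cv2.imwrite('pics/c2.png',cv2.resize(im[y:y+h,x:x+w,::-1],None,fx=4.5,fy=4.5,interpolation=cv2.INTER_CUBIC))
E
```

```text
t 8.85 now [0.5806 0.0849 0.0855] w 0.0131 q [ -3.2  33.4  80.4  -0.   66.3 -16.3] F [ 0.11 -0.25 -1.26]
shift units [-0.025  0.215 -0.013] turn units [-0.003 -0.001  0.008]
```

View pics/c2.png

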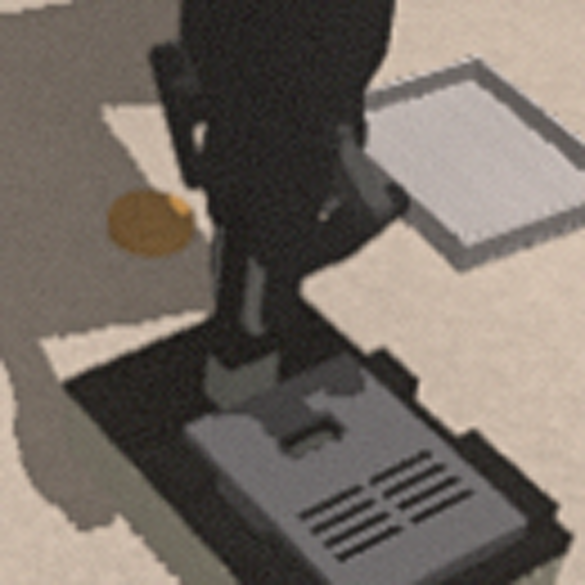

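Emit:
jog_arm(
  plan=[
    [[0,0.1,0,0,0,0],[0,0.08,0,0,0,0],[0,0,0,0,0,0],[0,0,0,0,0,0]],
  ],
)

```text
time_s: 9.3
position: [0.5878, 0.0865, 0.0855]
tool_rot: [[-0.226, 0.974, -0.0], [0.974, 0.226, -0.0], [0.0, -0.0, -1.0]]
ft_force: [0.5, 0.2, -1.0]
grip_width: 0.013
```

Emit:
jog_arm(
  plan=[
    [[0,0,0.03,0,0,0],[0,0,0,0,0,0],[0,0,0,0,0,0]],
  ],
)

```text
time_s: 9.6
position: [0.5878, 0.0865, 0.0847]
tool_rot: [[-0.226, 0.974, 0.001], [0.974, 0.226, -0.0], [-0.0, 0.0, -1.0]]
ft_force: [-0.4, 0.3, 3.2]
grip_width: 0.0127
```

Emit:
jog_arm(
  plan=[
    [[0,-0.056,-0.0075,-0.333,0,0],[0,-0.056,-0.0075,-0.333,0,0],[0,-0.056,-0.0075,-0.333,0,0],[0,-0.056,-0.0075,-0.333,0,0],[0,0,0,0,0,0]],
  ],
)

```text
time_s: 10.1
position: [0.5785, 0.0843, 0.085]
tool_rot: [[-0.226, 0.955, 0.194], [0.974, 0.221, 0.045], [0.0, 0.199, -0.98]]
ft_force: [1.9, 0.6, -2.4]
grip_width: 0.0134
```

```bash
python3 - <<'E'
from h import *
delta([.5892,.0859,.0860],R_(13))
im,d=vision.get_image('scene')
x,y,w,h=290,150,130,130
cv2.imwrite('pics/c3.png',cv2.resize(im[y:y+h,x:x+w,::-1],None,fx=4.5,fy=4.5,interpolation=cv2.INTER_CUBIC))
E
```

```text
t 10.1 now [0.5785 0.0843 0.085 ] w 0.0134 q [ -4.9  29.4  89.7   4.6  50.1 -20.5] F [ 1.91  0.63 -2.38]
shift units [-0.023  0.27   0.029] turn units [ 1.336e+00 -1.000e-03  4.000e-03]
```

View pics/c3.png

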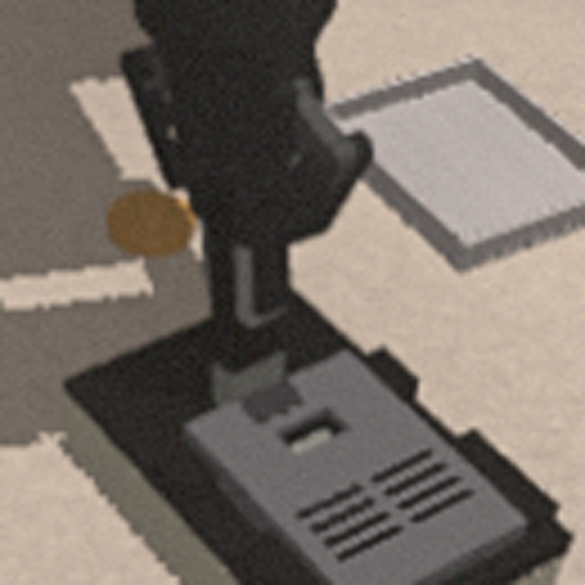

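Emit:
jog_arm(
  plan=[
    [[0,-0.056,-0.0075,-0.333,0,0],[0,-0.056,-0.0075,-0.333,0,0],[0,-0.056,-0.0075,-0.333,0,0],[0,-0.056,-0.0075,-0.333,0,0],[0,-0.056,-0.0075,-0.333,0,0],[0,-0.056,-0.0075,-0.333,0,0],[0,0,0,0,0,0]],
  ],
)

```text
time_s: 10.85
position: [0.5658, 0.0815, 0.0822]
tool_rot: [[-0.226, 0.856, 0.466], [0.974, 0.198, 0.109], [0.001, 0.478, -0.878]]
ft_force: [0.2, 0.0, 0.8]
grip_width: 0.0132
```

```bash
python3 - <<'E'
from h import *
delta([.5892,.0859,.0860],R_(13))
im,d=vision.get_image('scene')
x,y,w,h=290,150,130,130
cv2.imwrite('pics/c4.png',cv2.resize(im[y:y+h,x:x+w,::-1],None,fx=4.5,fy=4.5,interpolation=cv2.INTER_CUBIC))
E
```

```text
t 10.85 now [0.5658 0.0815 0.0822] w 0.0132 q [ -8.3  25.7 104.7  24.7  24.8 -41.6] F [0.21 0.02 0.79]
shift units [-0.024  0.567  0.201] turn units [ 3.325 -0.007  0.005]
```

View pics/c4.png

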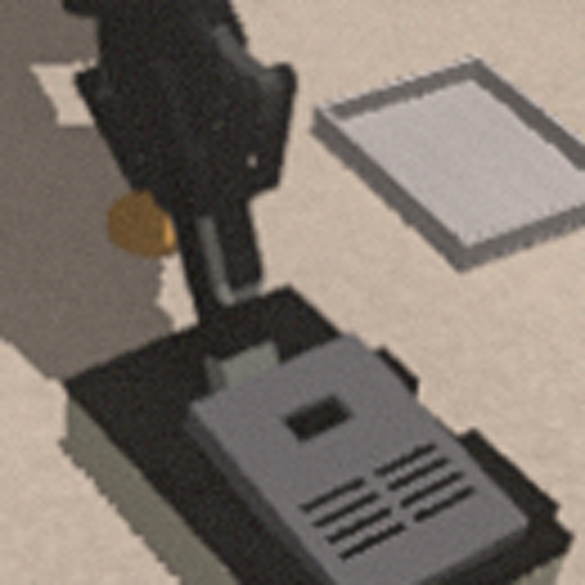

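```bash
python3 - <<'E'
from h import *
im,d=vision.get_image('scene')
d0=np.load('pics/scene0.npy')
for (x,y) in [(205,410),(350,350),(230,400),(320,360),(400,470)]:
    u,v=int(290+x/4.5),int(150+y/4.5)
    for D in(d0,d): print((x,y),unproj('scene',[[u,v]],[np.median(D[v-1:v+2,u-1:u+2])]).round(4),end=' ')
    print()
E
```

```text
(205, 410) [[0.5895 0.066  0.0416]] (205, 410) [[0.6134 0.0536 0.068 ]] 
(350, 350) [[0.5731 0.1405 0.0409]] (350, 350) [[0.5983 0.1242 0.0678]] 
(230, 400) [[0.5858 0.0798 0.0417]] (230, 400) [[0.61   0.0666 0.0682]] 
(320, 360) [[0.5898 0.1177 0.0546]] (320, 360) [[0.6028 0.1096 0.0686]] 
(400, 470) [[0.6554 0.1193 0.0546]] (400, 470) [[0.6597 0.1161 0.06  ]]
```

Emit:
jog_arm(
  plan=[
    [[0,0.05,0.005,0.333,0,0],[0,0.05,0.005,0.333,0,0],[0,0.05,0.005,0.333,0,0],[0,0.05,0.005,0.333,0,0],[0,0.05,0.005,0.333,0,0],[0,0.05,0.005,0.333,0,0],[0,0.05,0.005,0.333,0,0],[0,0.05,0.005,0.333,0,0],[0,0,0,0,0,0]],
  ],
)

```text
time_s: 11.85
position: [0.5825, 0.0849, 0.086]
tool_rot: [[-0.226, 0.969, 0.097], [0.974, 0.225, 0.021], [-0.002, 0.099, -0.995]]
ft_force: [0.5, 0.1, -1.0]
grip_width: 0.0128
```

```bash
python3 - <<'E'
from h import *
delta([.5892,.0859,.0860],R_(13))
E
```

```text
t 11.85 now [0.5825 0.0849 0.086 ] w 0.0128 q [ -3.9  31.5  84.4   1.8  58.6 -17.8] F [ 0.55  0.12 -0.98]
shift units [-0.013  0.168  0.017] turn units [0.659 0.011 0.005]
```

Emit:
jog_arm(
  plan=[
    [[0,-0.2,-0.04,0,0,0],[0,-0.3,-0.05,0,0,0],[0,-0.4,-0.06,0,0,0],[0,-0.4,-0.06,0.3,0,0],[0,-0.2,-0.2,0.36,0,0],[0,0,-0.6,0,0,0],[0,0,-0.7,0,0,0],[0,0,-0.7,0,0,0],[0,0,-0.7,0,0,0],[0,0,0,0,0,0]],
  ],
)

```text
time_s: 12.85
position: [0.5221, 0.0709, 0.2081]
tool_rot: [[-0.226, 0.974, 0.008], [0.974, 0.226, -0.001], [-0.003, 0.007, -1.0]]
ft_force: [-0.3, 0.6, -1.7]
grip_width: 0.0132
```

```bash
python3 - <<'E'
from h import *
delta([.4287,.284,.20],R_(8.5))
im,d=vision.get_image('scene');cv2.imwrite('pics/d1.png',im[:,:,::-1])
for (x,y) in [(205,410),(350,350),(320,360)]:
    u,v=int(290+x/4.5),int(150+y/4.5)
    print(unproj('scene',[[u,v]],[np.median(d[v-1:v+2,u-1:u+2])]).round(4))
E
```

```text
t 12.85 now [0.5221 0.0709 0.2081] w 0.0132 q [ -5.1  20.4  80.6  -0.   78.6 -18.2] F [-0.29  0.56 -1.71]
shift units [ 5.717 -1.075  0.179] turn units [0.049 0.015 0.528]
[[0.6132 0.0537 0.0677]]
[[0.5982 0.1242 0.0677]]
[[0.6022 0.11   0.068 ]]
```

View pics/d1.png

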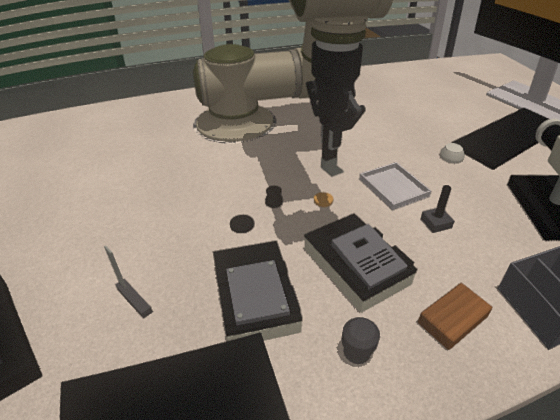

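Emit:
jog_arm(
  plan=[
    [[0.715,-0.134,0,0,0,0],[0.715,-0.134,0,0,0,0],[0.715,-0.134,0,0,0,0],[0.715,-0.134,0,0,0,0],[0.715,-0.134,0,0,0,0],[0.715,-0.134,0,0,0,0],[0.715,-0.134,0,0,0,0],[0.715,-0.134,0,0,0,0.26],[0,0,0,0,0,0.26],[0,0,0,0,0,0]],
  ],
)

```text
time_s: 13.9
position: [0.427, 0.2844, 0.2033]
tool_rot: [[-0.15, 0.989, -0.001], [0.989, 0.15, -0.001], [-0.001, -0.001, -1.0]]
ft_force: [1.2, -0.0, -0.8]
grip_width: 0.0133
```

```bash
python3 - <<'E'
from h import *
delta([.4267,.284,.06],R_(8.5))
E
```

```text
t 13.9 now [0.427  0.2844 0.2033] w 0.0133 q [20.4 19.5 82.9 -0.  77.7 11.8] F [ 1.22 -0.01 -0.76]
shift units [-0.006 -0.004  3.582] turn units [-0.01   0.005  0.016]
```

Emit:
jog_arm(
  plan=[
    [[0,0,0.6,0,0,0],[0,0,0.6,0,0,0],[0,0,0.6,0,0,0],[0,0,0.6,0,0,0],[0,0,0.6,0,0,0],[0,0,0.5,0,0,0],[0,0,0,0,0,0],[0,0,0,0,0,0]],
  ],
)

```text
time_s: 14.7
position: [0.4283, 0.2839, 0.0646]
tool_rot: [[-0.149, 0.989, 0.0], [0.989, 0.149, -0.0], [-0.0, 0.0, -1.0]]
ft_force: [0.1, -0.7, -0.5]
grip_width: 0.013
```

```bash
python3 - <<'E'
from h import *
delta([.4267,.284,.0488],R_(8.5))
im,d=vision.get_image('scene')
x,y,w,h=320,80,140,150
cv2.imwrite('pics/d2.png',cv2.resize(im[y:y+h,x:x+w,::-1],None,fx=4,fy=4,interpolation=cv2.INTER_CUBIC))
E
```

```text
t 14.7 now [0.4283 0.2839 0.0646] w 0.013 q [20.3 29.2 93.7 -0.  57.1 11.8] F [ 0.1  -0.68 -0.48]
shift units [ 0.009 -0.04   0.396] turn units [0.001 0.001 0.01 ]
```

View pics/d2.png

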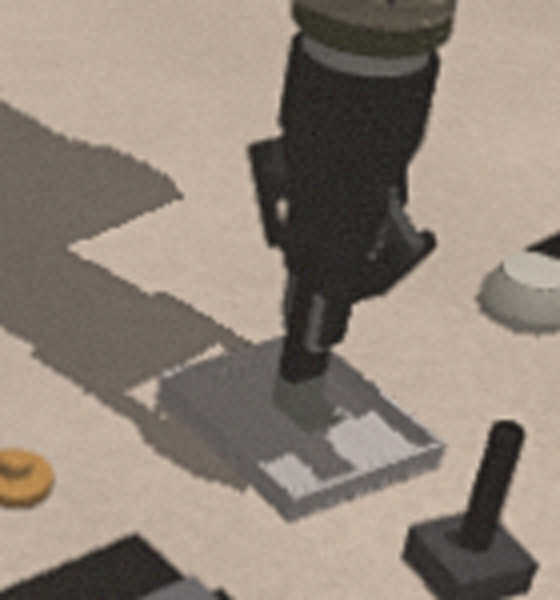

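Emit:
jog_arm(
  plan=[
    [[0,0,0.2,0,0,0],[0,0,0.14,0,0,0],[0,0,0,0,0,0],[0,0,0,0,0,0]],
  ],
)

```text
time_s: 15.15
position: [0.4284, 0.2844, 0.051]
tool_rot: [[-0.15, 0.989, 0.001], [0.989, 0.15, 0.0], [0.0, 0.001, -1.0]]
ft_force: [-0.2, 0.2, -1.7]
grip_width: 0.0125
```

Emit:
jog_arm(
  plan=[
    [[0,0,0.03,0,0,0],[0,0,0,0,0,0],[0,0,0,0,0,0]],
  ],
)

```text
time_s: 15.45
position: [0.4284, 0.2844, 0.0499]
tool_rot: [[-0.149, 0.989, 0.001], [0.989, 0.149, 0.0], [0.0, 0.001, -1.0]]
ft_force: [-0.3, -0.1, -0.3]
grip_width: 0.0131
```

Emit:
jog_arm(
  plan=[
    [[0,0,0.02,0,0,0],[0,0,0,0,0,0],[0,0,0,0,0,0]],
  ],
)

```text
time_s: 15.75
position: [0.4284, 0.2844, 0.049]
tool_rot: [[-0.149, 0.989, 0.001], [0.989, 0.149, 0.0], [0.0, 0.001, -1.0]]
ft_force: [-0.5, -0.3, -0.7]
grip_width: 0.0133
```

Emit:
jog_arm(
  plan=[
    [[0,0,0.015,0,0,0],[0,0,0,0,0,0],[0,0,0,0,0,0]],
  ],
)

```text
time_s: 16.05
position: [0.4284, 0.2844, 0.0486]
tool_rot: [[-0.149, 0.989, 0.001], [0.989, 0.149, 0.0], [0.0, 0.001, -1.0]]
ft_force: [-0.3, -0.1, 3.4]
grip_width: 0.0129
```

Emit:
jog_arm(
  plan=[
    [[0,0,0,0,0,0],[0,0,0,0,0,0],[0,0,0,0,0,0],[0,0,0,0,0,0]],
  ],
  grip=-0.3,
  squeeze=20,
)

```text
time_s: 16.45
position: [0.4284, 0.2844, 0.0483]
tool_rot: [[-0.149, 0.989, 0.001], [0.989, 0.149, 0.0], [0.0, 0.001, -1.0]]
ft_force: [0.2, 0.7, -0.7]
grip_width: 0.03
```

Emit:
jog_arm(
  plan=[
    [[0,0,0,0,0,0],[0,0,0,0,0,0],[0,0,0,0,0,0],[0,0,0,0,0,0],[0,0,0,0,0,0],[0,0,0,0,0,0]],
  ],
  grip=1,
)

```text
time_s: 17.05
position: [0.4284, 0.2844, 0.0484]
tool_rot: [[-0.149, 0.989, 0.001], [0.989, 0.149, 0.0], [0.0, 0.001, -1.0]]
ft_force: [-0.3, -0.3, -0.3]
grip_width: 0.0859
```

```bash
python3 - <<'E'
from h import *
delta([.4267,.284,.0488],R_(8.5))
im,d=vision.get_image('scene')
x,y,w,h=320,80,140,150
cv2.imwrite('pics/e1.png',cv2.resize(im[y:y+h,x:x+w,::-1],None,fx=4,fy=4,interpolation=cv2.INTER_CUBIC))
E
```

```text
t 17.05 now [0.4284 0.2844 0.0484] w 0.0859 q [20.4 30.6 94.7 -0.  54.7 11.8] F [-0.26 -0.26 -0.32]
shift units [-0.004 -0.043 -0.01 ] turn units [ 0.006 -0.001  0.011]
```

View pics/e1.png

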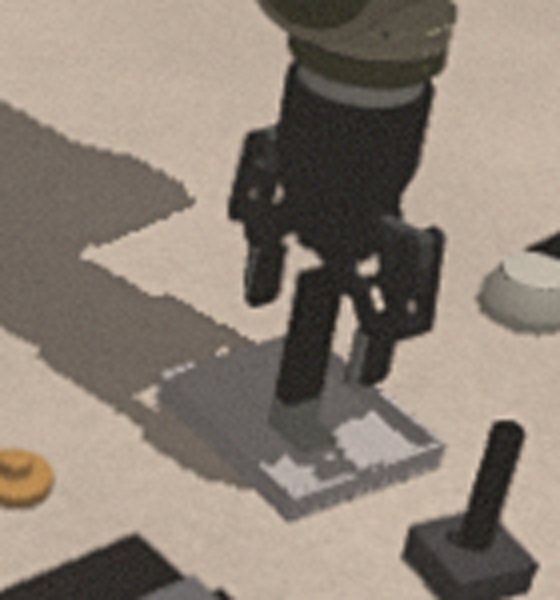

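The bar stands free between the open fingers (handle foot near (300,400) in the crop). I'll retreat straight up.

Emit:
jog_arm(
  plan=[
    [[0,0,-0.3,0,0,0],[0,0,-0.6,0,0,0],[0,0,-0.7,0,0,0],[0,0,-0.7,0,0,0],[0,0,-0.7,0,0,0],[0,0,-0.7,0,0,0],[0,0,-0.4,0,0,0],[0,0,0,0,0,0],[0,0,0,0,0,0],[0,0,0,0,0,0]],
  ],
)

```text
time_s: 18.1
position: [0.4277, 0.2842, 0.2111]
tool_rot: [[-0.149, 0.989, -0.001], [0.989, 0.149, -0.001], [-0.0, -0.001, -1.0]]
ft_force: [0.6, -0.4, -0.4]
grip_width: 0.0853
```

```bash
python3 - <<'E'
from h import *
delta([.4267,.284,.0488],R_(8.5))
im,d=vision.get_image('scene');cv2.imwrite('pics/f1.png',im[:,:,::-1])
for (x,y) in [(205,410),(350,350),(320,360)]:
    u,v=int(290+x/4.5),int(150+y/4.5)
    print(unproj('scene',[[u,v]],[np.median(d[v-1:v+2,u-1:u+2])]).round(4))
r=spotter.trace('scene','pry_bar_centre')
for x in r[:2]:
    v,u=np.nonzero(x['pixels']);P=unproj('scene',np.c_[u,v],d[v,u]);print(x['score'],x['rect'],np.percentile(P,[2,50,98],axis=0).round(3).tolist())
E
```

```text
t 18.1 now [0.4277 0.2842 0.2111] w 0.0853 q [20.4 19.1 82.  -0.  78.9 11.8] F [ 0.61 -0.43 -0.38]
shift units [ 1.000e-03 -2.100e-02  4.058e+00] turn units [-0.01   0.003  0.011]
[[0.6136 0.0535 0.0682]]
[[0.5985 0.124  0.0681]]
[[0.6028 0.1096 0.0686]]
0.95 [385.1, 143.4, 407.7, 192.9] [[0.426, 0.27, 0.006], [0.436, 0.28, 0.055], [0.456, 0.297, 0.111]]
```

View pics/f1.png

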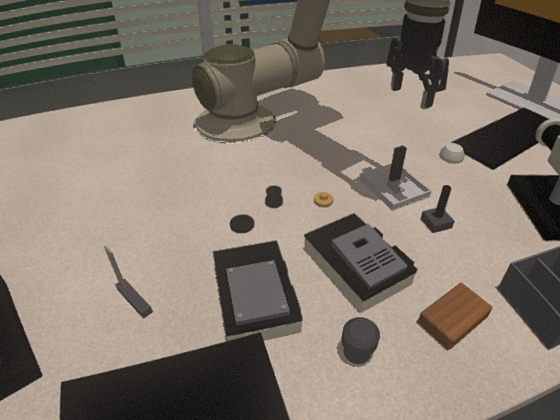

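The picture shows the bar standing upright in the tray (around (397,165)), the cover's edge up at about z 0.068, and the gripper clear of everything.

```bash
python3 - <<'E'
from h import *
print(close_job())
E
```

```text
the job is handed in; nothing more can be done
None
```

The notched cover is up and staying up, and the pry bar stands released in the aluminium tray. I handed the job in at about 18 s of the 54 s allowed; it reports no verdict.

- **Prying:** I gripped the bar across its 14 mm, slid the toe into the notch and rocked it back 28.5° about its heel. The wrist force fell to about zero after the snap.
- **Cover:** The front edge rose 14 mm, from z 0.054 to 0.068. It read the same 0.068 after the bar was withdrawn and again just before hand-in.
- **Bar:** In the last picture it stands upright near the tray centre, at about (0.43, 0.284), with the gripper open and some 16 cm up. The spotter found it with a score of 0.95.
- **Fingers and cover:** They passed above it by design, and the wrist force never read more than about 5 N at the end of any move. Finger force on the cover is not measured directly.
- **Disagreements:** The two cameras differed by 2 to 4 mm on the cover edge, within or slightly beyond the stated calibration. The overhead view was blocked by the arm during prying, so I relied on the scene camera and the force readings there.

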